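# Unstack the washed caps and close the set of caddies

### The job

The storage caddies beside the hob have been washed, and their lids are stacked on the cork coaster. Take the stack apart and close every caddy: the steel inner lid with the knob belongs in the mouth of the smallest caddy, under its cap, and each wooden cap goes on the caddy of its size, fully down and level. Leave the caddies standing where they are and do not disturb the spice jar.

Things in the scene. Friction and masses are not known exactly. Their poses are not given: they have to be found in the camera images.
- small_caddy_rim (a point): Smallest of three open grey-green stoneware caddies, loose. Point: centre of its mouth at rim level, 70 mm above its foot; z up its axis. Body 62 mm across, 58 mm high to a flat shoulder; on it a neck 12 mm high, 37 mm across outside (top 4 mm tapers to 33), 29 mm inside. Its cap slips over the neck and rests on the shoulder, cap centre then 5 mm above this point.
- middle_caddy_rim (a point): Middle-sized of three open grey-green stoneware caddies, loose. Point: centre of its mouth at rim level, 78 mm above its foot; z up its axis. Body 72 mm across, 66 mm high to a flat shoulder; on it a neck 12 mm high, 46 mm across outside (top 4 mm tapers to 42), 38 mm inside. Its cap slips over the neck and rests on the shoulder, cap centre then 5 mm above this point.
- large_caddy_rim (a point): Largest of three open grey-green stoneware caddies, loose. Point: centre of its mouth at rim level, 86 mm above its foot; z up its axis. Body 82 mm across, 74 mm high to a flat shoulder; on it a neck 12 mm high, 55 mm across outside (top 4 mm tapers to 51), 47 mm inside. Its cap slips over the neck and rests on the shoulder, cap centre then 5 mm above this point.
- inner_lid_knob (a point): Steel inner lid of the smallest caddy, on top of the stack. Point: middle of its knob; z up. From below: tapered plug 8 mm high (19 to 25 mm across), flat rim 36 mm across, 2.5 mm thick, knob 15 mm across, 12 mm high. The plug goes into the small caddy's mouth until the flat rim lies on the caddy's rim; this point is then 8.5 mm above the caddy's rim.
- small_cap_center (a point): Round wooden cap of the small caddy, 50 mm across, 34 mm high: flat closed top, hollow below (skirt 3.5 mm thick, inside 43 mm across, 28 mm deep). At the start under the inner lid, on the middle cap. Point: its centre, 17 mm above its lower edge; z up its axis.
- middle_cap_center (a point): Round wooden cap of the middle-sized caddy, 59 mm across, 34 mm high: flat closed top, hollow below (skirt 3.5 mm thick, inside 52 mm across, 28 mm deep). At the start under the small cap, on the large cap. Point: its centre, 17 mm above its lower edge; z up its axis.
- large_cap_center (a point): Round wooden cap of the large caddy, 68 mm across, 34 mm high: flat closed top, hollow below (skirt 3.5 mm thick, inside 61 mm across, 28 mm deep). At the start at the bottom of the stack, on a fixed 94 mm cork coaster 9 mm thick. Point: its centre, 17 mm above its lower edge; z up its axis.
- spice_jar_center (a point): Closed glass spice jar with a grey lid, 50 mm across, 80 mm high, loose, standing among the caddies; not part of the job. Point: its centre, half-way up.
Not all that is in view belongs to the job. Leave any orange or purple look-alike of the part that bears inner_lid_knob alone.

How it is judged (in metres and radians):
On the way, in this order (a step that is already met when the one before it is completed fails the run):
1. the inner lid lies in the mouth of the smallest caddy (horizontal distance between inner_lid_knob and small_caddy_rim below 0.005 m and z of inner_lid_knob in the frame of small_caddy_rim between 0.0055 and 0.0115 m and angle between the z axis of inner_lid_knob and the z axis of small_caddy_rim, either way round below 0.08 rad), for 0.2 s.
2. the smallest caddy's cap is on, over the inner lid (all of step 1 and horizontal distance between small_cap_center and small_caddy_rim below 0.006 m and z of small_cap_center in the frame of small_caddy_rim between 0.002 and 0.0085 m and angle between the z axis of small_cap_center and the z axis of small_caddy_rim, either way round below 0.07 rad), for 0.2 s.
At the end, for the whole second after the job is handed in: Inner lid on the small caddy's rim (centred to 5 mm, height to 3 mm); each cap on the shoulder of the caddy of its size (centred to 6 mm, height to 3 mm, level); the caddies upright on the worktop within 40 mm of where they stood; all released and at rest (all of step 2 and horizontal distance between large_cap_center and large_caddy_rim below 0.006 m and z of large_cap_center in the frame of large_caddy_rim between 0.002 and 0.0085 m and angle between the z axis of large_cap_center and the z axis of large_caddy_rim, either way round below 0.07 rad and horizontal distance between middle_cap_center and middle_caddy_rim below 0.006 m and z of middle_cap_center in the frame of middle_caddy_rim between 0.002 and 0.0085 m and angle between the z axis of middle_cap_center and the z axis of middle_caddy_rim, either way round below 0.07 rad and angle between each of large_caddy_rim, middle_caddy_rim, small_caddy_rim's own z axis and vertical below 0.05 rad and height (world z) of large_caddy_rim below 0.09 m and distance of each of large_caddy_rim, middle_caddy_rim, small_caddy_rim from where it was at the start of the episode below 0.04 m and height (world z) of middle_caddy_rim below 0.082 m and height (world z) of small_caddy_rim below 0.074 m and linear speed of each of inner_lid, small_cap, middle_cap, large_cap below 0.02 m/s); the robot touches nothing.
It fails at once if the large caddy is knocked over (angle between large_caddy_rim's own z axis and vertical above 0.5 rad).
It fails at once if the middle-sized caddy is knocked over (angle between middle_caddy_rim's own z axis and vertical above 0.5 rad).
It fails at once if the small caddy is knocked over (angle between small_caddy_rim's own z axis and vertical above 0.5 rad).
It fails at once if the spice jar is pushed more than 30 mm from where it stood, or knocked over (distance of spice_jar_center from where it was at the start of the episode above 0.03 m or angle between spice_jar_center's own z axis and vertical above 0.4 rad).
It also fails if it takes over 99 s, if anything falls off the work surface, if the arm or the gripper's body presses on something with over 40 N, if the wrist force passes 120 N, or if a joint passes its speed limit or range.

### The arm

A 6-joint arm with a two-finger parallel gripper is mounted at the origin on a cart in front of the work surface, level with it; the furniture and walls round the work are solid. World frame = base frame: x ahead of the robot, y to its left, z up, the work surface at z = 0. Lengths are in m, angles in degrees, forces in N, time in s.
With the tool pointing down it reaches from about 0.275 to 0.825 m from the base axis. Payload 5.2 kg.
Tool frame: the origin (TCP) lies at the centre of the arm's flange, where the gripper is bolted on; the fingertips stand 186 mm ahead of it and the grasp point (between the pads) lies 167 mm ahead of it; z points along the fingers, y is the line along which they close (so a half turn about z gives the same grasp; the last joint's range is limited). The gripper opens to 93 mm and grips with 3 to 60 N. Pads are 15 mm wide; open, the fingers measure 128 mm over their backs; the gripper's body (75 mm by 188 mm) begins 65 mm behind the grasp point.
Start: joints at [-11.62, 14.817, 87.949, -0, 77.235, -11.62], TCP at [0.55, 0, 0.405] pointing down, gripper open.
Joint ranges: [-179.93, 179.93], [-52.35, 119.4], [10.71, 147.94], [-69.91, 249.91], [12.55, 155.21], [-178.61, 178.61]. Speed limits (degrees/s): [147.25, 147.25, 180, 180, 180, 180].

### API

Orientations are given as a 3x3 rotation matrix whose columns are the frame's x, y, z axes.
In Python, from bench import * gives the robot as it stands.
- The arm moves only by the tool move_arm, never from a script. Its argument "plan" is a list that holds one entry, the list of rows, each a list of 7 numbers: the closure in counts, from 0 (fully open) to 255 (shut), then the shift along the tool's x, y, z in cm, then the turn, a rotation vector about the tool's x, y, z in rad. In form: [[[jaw, tx, ty, tz, ax, ay, az], ...]]. A call has 1 to 5 rows; each row is the pose to reach, as a shift and turn from the pose commanded when the call began, along the tool's axes at that moment; what a row does not reach only later rows make up. A row lasts 1/8 s, in which the tool goes at most 62.5 mm and 10.7 degrees, less where a joint would pass 70% of its speed; a pose out of reach is approached as far as the arm can. A call with a gripper value outside its range is refused whole. The fingers move at their own pace and stop on an object; "squeeze" is the grip in N (left out, the last holds). Time passes only in rows, so rows that repeat a pose let the fingers close. It gives the time, the measured TCP pose, the force, the opening and the grip force at its end, in the units of the state.
- sense(): the state, without advancing time (a new reading comes with each control period).
- capture(name): name is "scene" or "side" or "wrist"; returns the picture (400x640x3 uint8, red, green, blue); there is no depth.
- camera_params(name): a dict with "vertical_fov" (degrees; the focal length in pixels is half the picture's height over the tangent of half this angle, whatever the lens; pixels are square), "cx", "cy" (the principal point, pixels), "pose" (4x4, takes a point from camera to world coordinates); the wrist camera has in their place "mount" (4x4, takes a point from camera to tool coordinates, whose origin is the TCP and whose axes are the flange's). Camera axes: x right, y up, looking along -z (the intrinsics and any distortion apply to the point x, -y, -z); pixel columns grow to the right and rows downward; lengths in m; the calibration is good to about 2 mm. The wrist camera is an equidistant fisheye: a pixel r from the principal point sees the ray r / f radians off the axis. A picture is of the moment at which its call begins: read the wrist's pose just before it. camera_params takes no time and is no camera call.
- close_job(): hands the job in; it is judged then, once.
Trained networks look in the newest picture that a camera, given by its name, has taken for a name from the list of things; names that differ only in an ending like _2 or _b are one class to them, and where a whole thing is asked for, a point or a joint stands for the part that bears it (a point fixed in the world has none). Each returns a list of dicts, best first, with "p" (0 to 1); they miss things now and then, are a little off and sometimes report something else, mostly with a low value. They report only what shows in the picture. A call takes as long as a camera call. They do not tell look-alikes from the thing itself.
- recognise(name, camera): "location" ([x, y, z] in m, in world coordinates, good to about 4 mm: the middle of the surface that is visible of it).
- pinpoint(name, camera): "location" ([x, y, z] in m, in world coordinates, good to about 4 mm: a listed point, or the origin of a listed thing).
The state is a dict: "time": time; "qpos": joint angles; "qvel": joint speeds; "joint_efforts": joint torques, N m; "tcp_pos": TCP position; "ee_rot": TCP orientation; "force": force on the tool from outside, world axes, zero at the start; "wrist_torque": the same for the moment, N m; "finger_gap": opening from 0.0 (shut) to 1.0 (fully open); "grip_force": force on a finger pad.
Only numpy, scipy, OpenCV 4.12 (cv2) and the standard library are available. Lean on these libraries where they do the work, as an engineer would, in place of code of your own. Each camera call takes 0.05 s, during which the arm holds its last target. There are 200 camera calls.

## Working session

There is one attempt and no reset: what is moved stays moved. The work goes in short steps, Python scripts to look and compute and a tool call to move; the robot and the scene stay as the last step left them, time stands still between calls to the robot, and variables do not carry over. Pictures are saved under pics/ and viewed, at most 14 in all, crops included, and the job is handed in when it is done.

Besides the shell and the picture viewer there is one more tool, called after "Request:" by a JSON object that holds its "fn" and its "kwargs". move_arm: Moves the arm, as the interface text tells. Its arguments: {"type":"object","properties":{"plan":{"type":"array"},"squeeze":{"type":"number"}},"required":["plan"]}

```bash
ls; mkdir -p pics
cat > h.py <<'E'
from bench import *
import numpy as np, cv2
np.set_printoptions(precision=4,suppress=True)
def save(cam,name):
    im=capture(cam); cv2.imwrite(f'pics/{name}.png',im[:,:,::-1]); return im
def proj(cam,p):
    c=camera_params(cam); T=np.linalg.inv(c['pose']); q=T[:3,:3]@np.array(p)+T[:3,3]
    f=200/np.tan(np.radians(c['vertical_fov'])/2)
    return np.array([c['cx']+f*q[0]/-q[2], c['cy']-f*q[1]/-q[2]])
E
python3 - <<'E'
from h import *
a=save('scene','s0'); b=save('side','d0')
names=['small_caddy_rim','middle_caddy_rim','large_caddy_rim','inner_lid_knob','small_cap_center','middle_cap_center','large_cap_center','spice_jar_center']
for n in names:
  for c in ('scene','side'):
    for r in pinpoint(n,c)[:3]:
        print(n,c,round(r['p'],2),np.array(r['location']),proj(c,r['location']).round())
print(sense()); print({c:camera_params(c) for c in('scene','side','wrist')})
E
```

```text
pics
small_caddy_rim scene 0.74 [0.6253 0.0096 0.0743] [310. 175.]
small_caddy_rim side 0.59 [0.6247 0.0106 0.0681] [292. 192.]
middle_caddy_rim scene 0.68 [0.4233 0.0098 0.0753] [375. 222.]
middle_caddy_rim scene 0.32 [0.4357 0.2244 0.0953] [302. 275.]
middle_caddy_rim side 0.58 [0.4269 0.0095 0.0792] [373. 197.]
large_caddy_rim scene 0.85 [ 0.605  -0.1713  0.087 ] [366. 138.]
large_caddy_rim side 0.95 [ 0.602  -0.1675  0.0845] [318. 155.]
inner_lid_knob scene 0.76 [0.442  0.3386 0.0182] [260. 329.]
inner_lid_knob scene 0.74 [0.4525 0.1092 0.02  ] [334. 255.]
inner_lid_knob scene 0.73 [0.4301 0.2207 0.1308] [305. 266.]
inner_lid_knob side 0.79 [0.445  0.3423 0.0163] [337. 320.]
inner_lid_knob side 0.75 [0.4302 0.2289 0.1242] [356. 237.]
small_cap_center scene 0.88 [0.4348 0.2244 0.0938] [302. 276.]
small_cap_center side 0.92 [0.4302 0.2207 0.0942] [357. 247.]
middle_cap_center scene 0.83 [0.4307 0.2236 0.0601] [305. 285.]
middle_cap_center scene 0.58 [0.4321 0.2243 0.0939] [303. 276.]
middle_cap_center side 0.69 [0.4297 0.2279 0.0625] [356. 262.]
large_cap_center scene 0.62 [ 0.4284
[... 1039 characters left out ...]
0.6858, -0.5579,  0.4673,  0.5273],
       [ 0.0171,  0.6296,  0.7767,  0.8693],
       [ 0.    ,  0.    ,  0.    ,  1.    ]])}, 'side': {'vertical_fov': 47.14113306575303, 'cx': 323.9591451664154, 'cy': 198.8473300979793, 'pose': array([[-0.974 ,  0.1085, -0.1988,  0.3254],
       [-0.226 , -0.5222,  0.8223,  0.9186],
       [-0.0146,  0.8459,  0.5332,  0.6486],
       [ 0.    ,  0.    ,  0.    ,  1.    ]])}, 'wrist': {'vertical_fov': 65.70646984690485, 'cx': 324.3276984666872, 'cy': 196.8549473327943, 'mount': array([[ 0.0014,  0.9672,  0.2541,  0.0702],
       [ 1.    , -0.0014, -0.    , -0.0013],
       [ 0.0003,  0.2541, -0.9672,  0.0191],
       [ 0.    ,  0.    ,  0.    ,  1.    ]])}}
```

View pics/s0.png

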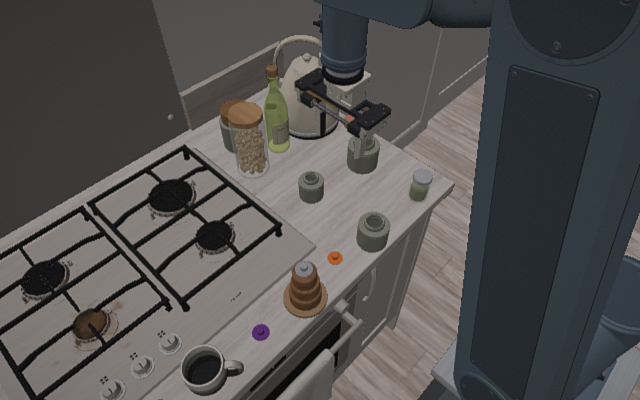

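Run:
```python
import cv2
im=cv2.imread('pics/d0.png')[180:370,240:460]; cv2.imwrite('pics/d0c.png',cv2.resize(im,None,fx=3,fy=3,interpolation=2))
```

```text
(no output)
```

View pics/d0c.png

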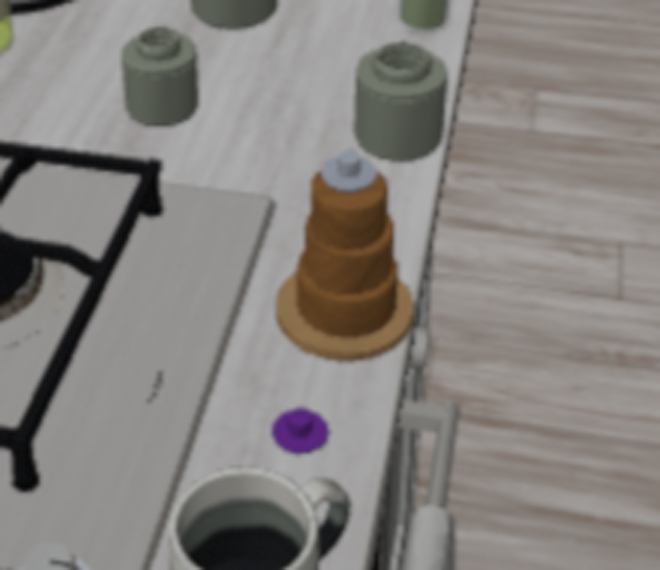

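Look-alikes for the lid in the scene view: orange disc (334,257), purple disc (261,331) and steel lid on top of the stack (304,268). I choose the steel one. The side crop confirms it: steel with a knob, on the small cap, at crop (348,165). I'm moving above the stack.

Request:
{"fn": "move_arm", "kwargs": {"plan": [[[0,22.4,-11.9,0,0,0,0],[0,22.4,-11.9,0,0,0,0],[0,22.4,-11.9,0,0,0,0],[0,22.4,-11.9,0,0,0,0],[0,22.4,-11.9,0,0,0,0]]], "squeeze": 15}}

```text
time: 1.52
tcp_pos: [0.4287, 0.227, 0.405]
ee_rot: [[-0.006, 1.0, -0.0], [1.0, 0.006, 0.001], [0.001, -0.0, -1.0]]
force: [-0.0, -0.6, -0.5]
finger_gap: 0.998
grip_force: 0.0
```

```bash
cat >> h.py <<'E'
def wray(px):
    c=camera_params('wrist'); s=sense(); f=200/np.tan(np.radians(c['vertical_fov'])/2)
    d=np.array([px[0]-c['cx'],px[1]-c['cy']]); r=np.hypot(*d); t=r/f
    v=np.array([d[0]/max(r,1e-9)*np.sin(t),-d[1]/max(r,1e-9)*np.sin(t),-np.cos(t)])
    R=s['ee_rot']; m=c['mount']
    return s['tcp_pos']+R@m[:3,3], R@m[:3,:3]@v
def atz(px,z):
    o,v=wray(px); return o+v*(z-o[2])/v[2]
def wproj(p):
    c=camera_params('wrist'); s=sense(); f=200/np.tan(np.radians(c['vertical_fov'])/2)
    q=s['ee_rot'].T@(np.array(p)-s['tcp_pos']); m=c['mount']; q=m[:3,:3].T@(q-m[:3,3])
    t=np.arctan2(np.hypot(q[0],q[1]),-q[2]); k=f*t/max(np.hypot(q[0],q[1]),1e-9)
    return np.array([c['cx']+k*q[0],c['cy']-k*q[1]])
def pp(n,cam='wrist',k=2):
    for r in pinpoint(n,cam)[:k]:
        print(n,cam,round(r['p'],2),np.array(r['location']),(wproj(r['location']) if cam=='wrist' else proj(cam,r['location'])).round())
E
python3 - <<'E'
from h import *
s=sense(); print(s['time'],s['tcp_pos'])
save('wrist','w1')
for n in ['inner_lid_knob','small_cap_center','middle_cap_center','large_cap_center','middle_caddy_rim']: pp(n)
E
```

```text
1.525 [0.4287 0.227  0.405 ]
inner_lid_knob wrist 0.86 [0.4319 0.2253 0.1296] [327. 199.]
inner_lid_knob wrist 0.73 [0.451  0.1113 0.0174] [340. 260.]
small_cap_center wrist 0.91 [0.4329 0.2247 0.0933] [327. 189.]
small_cap_center wrist 0.51 [0.4229 0.0102 0.0773] [318. 348.]
middle_caddy_rim wrist 0.88 [0.4248 0.0137 0.0773] [320. 345.]
```

View pics/w1.png

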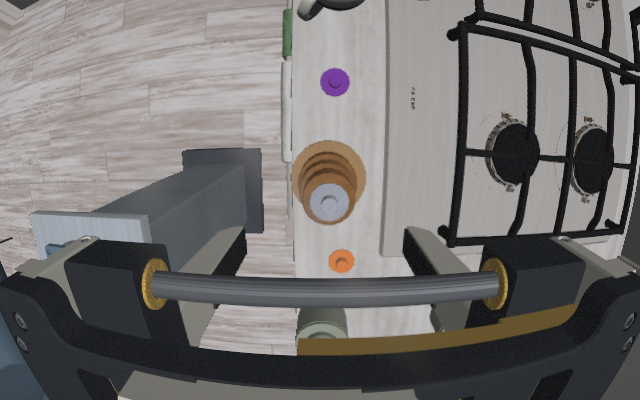

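The wrist view shows the steel lid at about (330,203), clear of the orange (341,261) and purple (335,82) ones. I'll refine by its disc.

Run:
```python
from h import *
im=capture('wrist'); s=sense(); print(s['tcp_pos'],s['time'])
c=im[170:235,295:365].astype(int)
m=((c[...,2]-c[...,0])>0).astype(np.uint8)
n,l,st,ce=cv2.connectedComponentsWithStats(m); k=1+st[1:,4].argmax()
print(st[k],ce[k]); p=ce[k]+[295,170]
print(p,atz(p,0.121), wproj([0.431,0.225,0.1215]))
```

```text
[0.4319 0.2228 0.4046] 1.875
[  11    9   40   37 1141] [30.1911 26.7441]
[325.1911 196.7441] [0.4313 0.2236 0.121 ] [324.819  195.3794]
```

Request:
{"fn": "move_arm", "kwargs": {"plan": [[[0,0,0,5,0,0,0],[0,0,0,8,0,0,0],[0,0,0,9.5,0,0,0],[0,0,0,9.5,0,0,0],[120,0,0,9.5,0,0,0]]], "squeeze": 15}}

```text
time: 2.5
tcp_pos: [0.4318, 0.224, 0.3109]
ee_rot: [[0.0, 1.0, 0.002], [1.0, -0.0, 0.001], [0.001, 0.002, -1.0]]
force: [0.7, -0.6, 0.4]
finger_gap: 0.934
grip_force: 0.0
```

Request:
{"fn": "move_arm", "kwargs": {"plan": [[[255,0,0,0,0,0,0],[255,0,0,0,0,0,0],[255,0,0,0,0,0,0],[255,0,0,0,0,0,0],[255,0,0,0,0,0,0]]]}}

```text
time: 3.12
tcp_pos: [0.431, 0.224, 0.3098]
ee_rot: [[-0.0, 1.0, 0.0], [1.0, 0.0, -0.0], [-0.0, 0.0, -1.0]]
force: [0.2, -0.2, 0.1]
finger_gap: 0.403
grip_force: 0.0
```

Request:
{"fn": "move_arm", "kwargs": {"plan": [[[255,0,0,0,0,0,0],[255,0,0,0,0,0,0],[255,0,0,0,0,0,0],[255,0,0,0,0,0,0],[255,0,0,0,0,0,0]]]}}

```text
time: 3.75
tcp_pos: [0.431, 0.224, 0.3097]
ee_rot: [[-0.0, 1.0, -0.0], [1.0, 0.0, 0.0], [0.0, -0.0, -1.0]]
force: [0.9, -0.2, 0.2]
finger_gap: 0.156
grip_force: 15.0
```

Request:
{"fn": "move_arm", "kwargs": {"plan": [[[255,0,0,-2,0,0,0],[255,0,0,-6,0,0,0],[255,0,0,-9.5,0,0,0],[255,0,0,-9.5,0,0,0],[255,0,0,-9.5,0,0,0]]]}}

```text
time: 4.38
tcp_pos: [0.4306, 0.2239, 0.4039]
ee_rot: [[0.0, 1.0, -0.001], [1.0, -0.0, -0.0], [-0.0, -0.001, -1.0]]
force: [-0.5, 0.2, -0.1]
finger_gap: 0.153
grip_force: 15.0
```

Run:
```python
from h import *
s=sense(); print(s['tcp_pos'],s['finger_gap'],s['grip_force'])
save('wrist','w2');
for n in ['inner_lid_knob','small_cap_center','small_caddy_rim']: pp(n)
im=capture('side'); 
cv2.imwrite('pics/d2.png',cv2.resize(im[100:320,260:440,::-1],None,fx=2.5,fy=2.5))
```

```text
[0.4306 0.2239 0.4039] 0.15311429611012115 14.998070150613785
inner_lid_knob wrist 0.9 [0.4447 0.3404 0.0145] [339.  79.]
inner_lid_knob wrist 0.71 [0.4298 0.2269 0.2223] [326. 239.]
small_cap_center wrist 0.85 [0.4346 0.2211 0.0957] [331. 194.]
small_caddy_rim wrist 0.56 [0.623  0.0093 0.0672] [462. 335.]
```

View pics/d2.png

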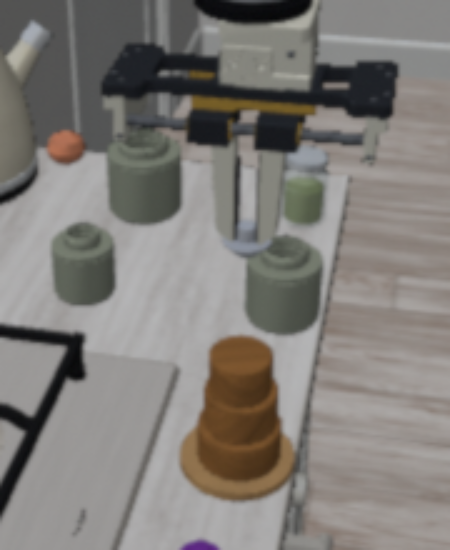

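The lid is held level between the fingers at crop (247,240), and the stack is undisturbed. Next I move over the small caddy.

Request:
{"fn": "move_arm", "kwargs": {"plan": [[[255,-21.4,19.4,0,0,0,0],[255,-21.4,19.4,0,0,0,0],[255,-21.4,19.4,0,0,0,0],[255,-21.4,19.4,0,0,0,0],[255,-21.4,19.4,0,0,0,0]]]}}

```text
time: 5.25
tcp_pos: [0.6266, 0.0074, 0.4035]
ee_rot: [[0.002, 1.0, -0.001], [1.0, -0.002, -0.0], [-0.0, -0.001, -1.0]]
force: [0.7, 0.4, -1.0]
finger_gap: 0.16
grip_force: 15.0
```

Request:
{"fn": "move_arm", "kwargs": {"plan": [[[255,0,0,0,0,0,0],[255,0,0,0,0,0,0],[255,0,0,0,0,0,0],[255,0,0,0,0,0,0]]]}}

```text
time: 5.75
tcp_pos: [0.6244, 0.0112, 0.4052]
ee_rot: [[-0.002, 1.0, 0.0], [1.0, 0.002, 0.0], [0.0, 0.0, -1.0]]
force: [-1.1, -0.1, -0.5]
finger_gap: 0.152
grip_force: 15.0
```

Run:
```python
from h import *
s=sense(); print(s['tcp_pos'],s['time'])
im=save('wrist','w3')
cv2.imwrite('pics/w3c.png',cv2.resize(im[110:300,220:430,::-1],None,fx=3,fy=3))
for n in ['small_caddy_rim','inner_lid_knob']: pp(n)
print(wproj([.625,.01,.07]),wproj([.625,.01,.058]),wproj([.625,.01,.0]))
```

```text
[0.6244 0.0112 0.4052] 5.75
small_caddy_rim wrist 0.73 [0.6236 0.0119 0.066 ] [324. 183.]
small_caddy_rim wrist 0.42 [0.4304 0.2225 0.0296] [171.  15.]
inner_lid_knob wrist 0.89 [0.6214 0.0099 0.2248] [321. 246.]
inner_lid_knob wrist 0.77 [0.4503 0.1079 0.0165] [187. 101.]
[325.6832 185.6717] [325.6343 183.2456] [325.4389 173.5676]
```

View pics/w3c.png

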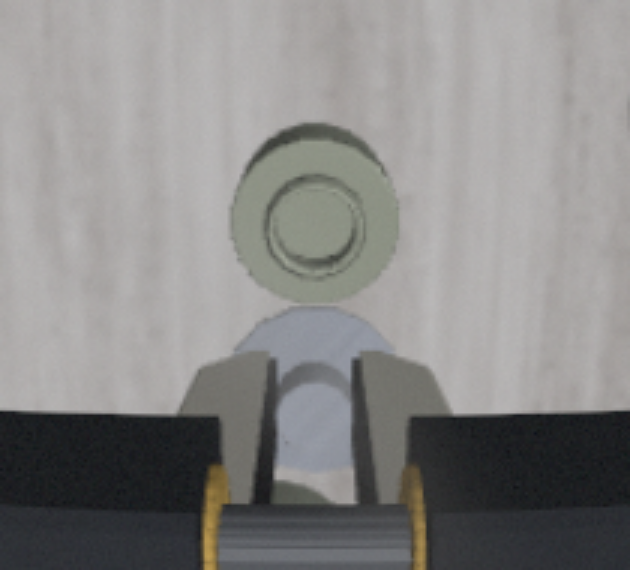

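The small caddy's neck ring is centred at about (325.3,185.3), where I predicted it, and the lid is at about (325,244). Lid and caddy line up, so I'll descend in two stages.

Request:
{"fn": "move_arm", "kwargs": {"plan": [[[255,0,0,5,0,0,0],[255,0,0,10,0,0,0],[255,0,0,12.5,0,0,0],[255,0,0,12.8,0,0,0],[255,0,0,12.8,0,0,0]]]}}

```text
time: 6.52
tcp_pos: [0.6254, 0.0101, 0.2778]
ee_rot: [[-0.0, 1.0, 0.001], [1.0, 0.0, -0.0], [-0.0, 0.001, -1.0]]
force: [0.7, 0.1, -0.7]
finger_gap: 0.157
grip_force: 15.0
```

Request:
{"fn": "move_arm", "kwargs": {"plan": [[[255,0,0,0,0,0,0],[255,0,0,0,0,0,0],[255,0,0,0,0,0,0],[255,0,0,0,0,0,0]]]}}

```text
time: 7.02
tcp_pos: [0.625, 0.01, 0.277]
ee_rot: [[0.0, 1.0, 0.0], [1.0, -0.0, -0.0], [-0.0, 0.0, -1.0]]
force: [-0.0, -0.1, 0.1]
finger_gap: 0.154
grip_force: 15.0
```

Run:
```python
from h import *
s=sense(); print(s['tcp_pos'],s['time'])
im=capture('side'); im2=capture('scene')
a=cv2.resize(im[150:240,235:345,::-1],None,fx=3.5,fy=3.5,interpolation=2)
b=cv2.resize(im2[125:215,255:365,::-1],None,fx=3.5,fy=3.5,interpolation=2)
cv2.imwrite('pics/m4.png',np.hstack([a,b]))
```

```text
[0.625 0.01  0.277] 7.025
```

View pics/m4.png

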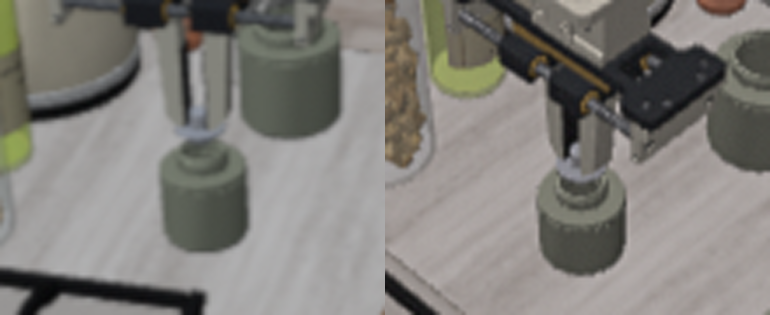

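Side half: lid at (199,132) over the neck at (204,150). Scene half: lid at (580,165) over the neck at (582,185). I'll check that against the vertical's projection.

Run:
```python
from h import *
for c,o,dx in(('side',(235,150),0),('scene',(255,125),385)):
    for z in(.0888,.07,.058): print(c,z,(proj(c,[.625,.01,z])-o)*3.5+[dx,0], (proj(c,[.629,.01,z])-proj(c,[.625,.01,z]))*3.5,(proj(c,[.625,.014,z])-proj(c,[.625,.01,z]))*3.5)
```

```text
side 0.0888 [197.7165 122.403 ] [-5.5704 -0.5948] [-1.6557  2.8967]
side 0.07 [199.1328 145.7191] [-5.5214 -0.606 ] [-1.6366  2.9395]
side 0.058 [200.0235 160.3838] [-5.4906 -0.613 ] [-1.6246  2.9658]
scene 0.0888 [578.2097 161.5209] [-4.1883 -2.994 ] [-4.1463  3.0857]
scene 0.07 [578.5116 180.2979] [-4.1324 -2.983 ] [-4.0898  3.0765]
scene 0.058 [578.7    192.0208] [-4.0975 -2.9757] [-4.0545  3.0703]
```

Request:
{"fn": "move_arm", "kwargs": {"plan": [[[255,0,-0.1,0,0,0,0],[255,0,-0.1,0.8,0,0,0],[255,0,-0.1,1.2,0,0,0],[255,0,-0.1,1.5,0,0,0],[255,0,-0.1,1.6,0,0,0]]]}}

```text
time: 7.75
tcp_pos: [0.6239, 0.01, 0.2606]
ee_rot: [[-0.0, 1.0, -0.001], [1.0, 0.0, 0.0], [0.0, -0.001, -1.0]]
force: [-1.0, 1.2, 3.2]
finger_gap: 0.15
grip_force: 15.0
```

Request:
{"fn": "move_arm", "kwargs": {"plan": [[[255,0,0,0,0,0,0],[255,0,0,0,0,0,0],[255,0,0,0,0,0,0]]]}}

```text
time: 8.12
tcp_pos: [0.6241, 0.01, 0.2608]
ee_rot: [[0.0, 1.0, 0.0], [1.0, -0.0, -0.0], [-0.0, 0.0, -1.0]]
force: [0.2, 0.7, -0.8]
finger_gap: 0.153
grip_force: 15.0
```

Request:
{"fn": "move_arm", "kwargs": {"plan": [[[180,0,0,0,0,0,0],[120,0,0,0,0,0,0],[60,0,0,0,0,0,0],[0,0,0,-2,0,0,0],[0,0,0,-8,0,0,0]]]}}

```text
time: 8.75
tcp_pos: [0.623, 0.0101, 0.3379]
ee_rot: [[0.0, 1.0, -0.008], [1.0, -0.0, 0.001], [0.001, -0.008, -1.0]]
force: [1.1, -0.3, 0.8]
finger_gap: 0.64
grip_force: 0.0
```

Request:
{"fn": "move_arm", "kwargs": {"plan": [[[0,0,0,-6.4,0,0,0],[0,0,0,-6.4,0,0,0],[0,0,0,-6.4,0,0,0],[0,0,0,-6.4,0,0,0]]]}}

```text
time: 9.25
tcp_pos: [0.6236, 0.01, 0.4027]
ee_rot: [[0.0, 1.0, -0.004], [1.0, -0.0, 0.001], [0.001, -0.004, -1.0]]
force: [-0.8, 0.7, 0.0]
finger_gap: 0.994
grip_force: 0.0
```

Run:
```python
from h import *
s=sense(); print(s['tcp_pos'],s['time'],s['finger_gap'])
im=save('wrist','w5')
cv2.imwrite('pics/w5c.png',cv2.resize(im[130:250,260:390,::-1],None,fx=4,fy=4,interpolation=2))
for n in ['small_caddy_rim','inner_lid_knob']: pp(n)
print(wproj([.624,.01,.0785]),wproj([.624,.01,.058]))
```

```text
[0.6236 0.01   0.4027] 9.25 0.9943981116764463
inner_lid_knob wrist 0.92 [0.6215 0.0112 0.0817] [324. 187.]
inner_lid_knob wrist 0.82 [0.4517 0.106  0.0182] [188. 102.]
[326.686  187.4413] [326.6068 183.1737]
```

View pics/w5c.png

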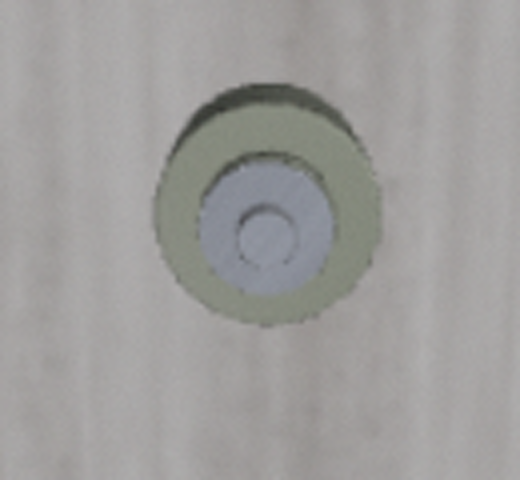

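The inner lid is seated: its disc is at full-image (326.7,187.5), as predicted, and level. Now back to the stack.

Request:
{"fn": "move_arm", "kwargs": {"plan": [[[0,21.4,-19.3,0,0,0,0],[0,21.4,-19.3,0,0,0,0],[0,21.4,-19.3,0,0,0,0],[0,21.4,-19.3,0,0,0,0],[0,21.4,-19.3,0,0,0,0]]]}}

```text
time: 10.02
tcp_pos: [0.4288, 0.2256, 0.4042]
ee_rot: [[-0.002, 1.0, -0.001], [1.0, 0.002, 0.0], [0.0, -0.001, -1.0]]
force: [0.9, 0.2, -0.2]
finger_gap: 1.001
grip_force: 0.0
```

Request:
{"fn": "move_arm", "kwargs": {"plan": [[[0,0,0,0,0,0,0],[0,0,0,0,0,0,0],[0,0,0,0,0,0,0],[0,0,0,0,0,0,0],[0,0,0,0,0,0,0]]]}}

```text
time: 10.65
tcp_pos: [0.4315, 0.2235, 0.4046]
ee_rot: [[0.001, 1.0, -0.0], [1.0, -0.001, -0.0], [-0.0, -0.0, -1.0]]
force: [0.3, 1.0, -0.0]
finger_gap: 1.002
grip_force: 0.0
```

Run:
```python
from h import *
s=sense(); print(s['tcp_pos'],s['time'],s['finger_gap'])
im=save('wrist','w6')
c=cv2.resize(im[125:245,260:390,::-1],None,fx=4,fy=4,interpolation=2).copy()
for z,r in((.111,.025),(.077,.0295),(.043,.034)):
    pts=np.array([ (wproj([.431+r*np.cos(a),.224+r*np.sin(a),z])-[260,125])*4 for a in np.linspace(0,6.28,24)])
    for p in pts: cv2.circle(c,tuple(int(v) for v in p),1,(0,255,0),-1)
cv2.imwrite('pics/w6c.png',c)
for n in ['small_cap_center','middle_cap_center']: pp(n)
```

```text
[0.4315 0.2235 0.4046] 10.65 1.002310974326836
small_cap_center wrist 0.56 [0.4311 0.2224 0.0958] [326. 192.]
```

View pics/w6c.png

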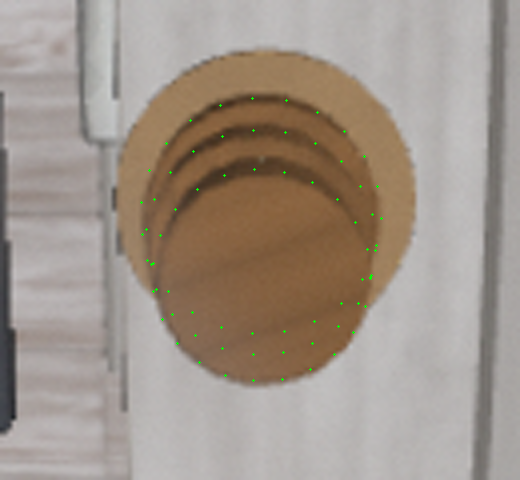

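The overlay is within about 1 mm, with the cap top centred near crop (267,278). I'll grasp the small cap, moving +1 mm in x.

Request:
{"fn": "move_arm", "kwargs": {"plan": [[[0,0,0.1,5,0,0,0],[0,0,0.1,10,0,0,0],[0,0,0.1,13,0,0,0],[0,0,0.1,13.7,0,0,0],[0,0,0.1,13.7,0,0,0]]], "squeeze": 20}}

```text
time: 11.42
tcp_pos: [0.4323, 0.2241, 0.2682]
ee_rot: [[-0.0, 1.0, 0.0], [1.0, 0.0, 0.0], [0.0, 0.0, -1.0]]
force: [0.0, 1.0, -0.4]
finger_gap: 1.0
grip_force: 0.0
```

Request:
{"fn": "move_arm", "kwargs": {"plan": [[[255,0,0,0,0,0,0],[255,0,0,0,0,0,0],[255,0,0,0,0,0,0],[255,0,0,0,0,0,0],[255,0,0,0,0,0,0]]]}}

```text
time: 12.05
tcp_pos: [0.4321, 0.224, 0.2679]
ee_rot: [[0.0, 1.0, 0.0], [1.0, -0.0, 0.0], [0.0, 0.0, -1.0]]
force: [-0.4, -1.0, 0.7]
finger_gap: 0.539
grip_force: 20.0
```

Request:
{"fn": "move_arm", "kwargs": {"plan": [[[255,0,0,0,0,0,0],[255,0,0,0,0,0,0]]]}}

```text
time: 12.3
tcp_pos: [0.4321, 0.224, 0.2679]
ee_rot: [[0.0, 1.0, 0.0], [1.0, -0.0, 0.0], [0.0, 0.0, -1.0]]
force: [-0.2, 0.1, 1.7]
finger_gap: 0.534
grip_force: 20.0
```

Request:
{"fn": "move_arm", "kwargs": {"plan": [[[255,0,0,-3,0,0,0],[255,0,0,-9,0,0,0],[255,0,0,-13.7,0,0,0],[255,0,0,-13.7,0,0,0]]]}}

```text
time: 12.8
tcp_pos: [0.4329, 0.2243, 0.4085]
ee_rot: [[-0.0, 1.0, 0.008], [1.0, 0.0, 0.002], [0.002, 0.008, -1.0]]
force: [-0.7, -0.1, -0.0]
finger_gap: 0.536
grip_force: 20.0
```

Request:
{"fn": "move_arm", "kwargs": {"plan": [[[255,-21.4,19.2,0,0,0,0],[255,-21.4,19.2,0,0,0,0],[255,-21.4,19.2,0,0,0,0],[255,-21.4,19.2,0,0,0,0],[255,-21.4,19.2,0,0,0,0]]]}}

```text
time: 13.42
tcp_pos: [0.6253, 0.0073, 0.4021]
ee_rot: [[0.002, 1.0, -0.003], [1.0, -0.002, 0.0], [0.0, -0.003, -1.0]]
force: [-0.3, -0.5, -0.3]
finger_gap: 0.535
grip_force: 20.0
```

Request:
{"fn": "move_arm", "kwargs": {"plan": [[[255,0,0,4,0,0,0],[255,0,0,8,0,0,0],[255,0,0,11,0,0,0],[255,0,0,11,0,0,0],[255,0,0,11,0,0,0]]]}}

```text
time: 14.05
tcp_pos: [0.6242, 0.01, 0.295]
ee_rot: [[-0.0, 1.0, 0.0], [1.0, 0.0, -0.0], [-0.0, 0.0, -1.0]]
force: [0.3, 0.9, 0.1]
finger_gap: 0.534
grip_force: 20.0
```

Run:
```python
from h import *
s=sense(); print(s['tcp_pos'],s['time'],s['finger_gap'])
im=capture('side'); im2=capture('scene')
out=[]
for c,i,o in(('side',im,(235,150)),('scene',im2,(255,125))):
    a=cv2.resize(i[o[1]:o[1]+90,o[0]:o[0]+110,::-1],None,fx=3.5,fy=3.5,interpolation=2).copy()
    zc=s['tcp_pos'][2]-.174
    for z,r,q in((zc-.017,.025,s['tcp_pos']),(.058,.031,(.624,.01)),(.0725,.018,(.624,.01))):
        for t in np.linspace(0,6.28,24):
            p=(proj(c,[q[0]+r*np.cos(t),q[1]+r*np.sin(t),z])-o)*3.5; cv2.circle(a,tuple(int(v) for v in p),1,(0,0,255),-1)
    out.append(a)
cv2.imwrite('pics/m7.png',np.hstack(out))
```

```text
[0.6242 0.01   0.295 ] 14.05 0.5344227292486077
```

View pics/m7.png

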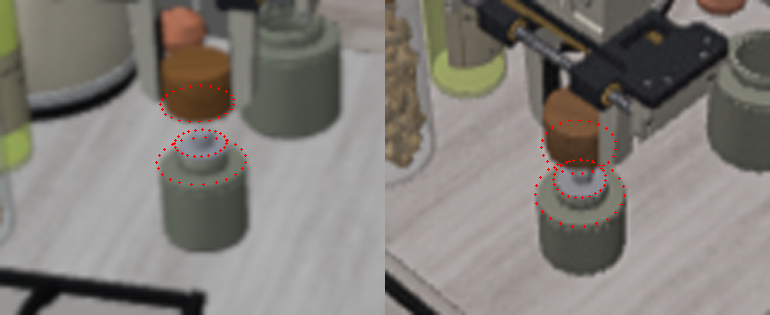

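The cap's lower edge is level, and the caddy and lid ring sit centred under it to within about 1.5 mm in both halves. I'm lowering it.

Request:
{"fn": "move_arm", "kwargs": {"plan": [[[255,0,-0.05,1.2,0,0,0],[255,0,-0.05,2.4,0,0,0],[255,0,-0.05,3,0,0,0],[255,0,-0.05,3.4,0,0,0],[255,0,-0.05,3.7,0,0,0]]]}}

```text
time: 14.78
tcp_pos: [0.6236, 0.01, 0.2575]
ee_rot: [[-0.0, 1.0, -0.0], [1.0, 0.0, 0.0], [0.0, -0.0, -1.0]]
force: [-0.5, 0.4, -0.9]
finger_gap: 0.538
grip_force: 20.0
```

Request:
{"fn": "move_arm", "kwargs": {"plan": [[[255,0,0,0.3,0,0,0],[255,0,0,0.6,0,0,0],[255,0,0,0.8,0,0,0],[255,0,0,0.85,0,0,0],[255,0,0,0.85,0,0,0]]]}}

```text
time: 15.4
tcp_pos: [0.6235, 0.01, 0.2493]
ee_rot: [[0.0, 1.0, 0.0], [1.0, -0.0, -0.0], [-0.0, 0.0, -1.0]]
force: [1.0, -0.2, -1.3]
finger_gap: 0.535
grip_force: 20.0
```

Request:
{"fn": "move_arm", "kwargs": {"plan": [[[180,0,0,0,0,0,0],[60,0,0,0,0,0,0],[0,0,0,0,0,0,0],[0,0,0,0,0,0,0],[0,0,0,-4,0,0,0]]]}}

```text
time: 16.02
tcp_pos: [0.6223, 0.0101, 0.2864]
ee_rot: [[0.0, 1.0, -0.008], [1.0, -0.0, 0.001], [0.001, -0.008, -1.0]]
force: [0.5, -0.1, 0.5]
finger_gap: 0.915
grip_force: 0.0
```

Request:
{"fn": "move_arm", "kwargs": {"plan": [[[0,0,0,-6,0,0,0],[0,0,0,-11.5,0,0,0],[0,0,0,-11.5,0,0,0],[0,0,0,-11.5,0,0,0]]]}}

```text
time: 16.52
tcp_pos: [0.6232, 0.0101, 0.4038]
ee_rot: [[-0.0, 1.0, -0.001], [1.0, 0.0, 0.0], [0.0, -0.001, -1.0]]
force: [-0.2, -0.5, -0.9]
finger_gap: 1.002
grip_force: 0.0
```

Run:
```python
from h import *
s=sense(); print(s['tcp_pos'],s['time'],s['finger_gap'])
im=save('wrist','w8'); im2=capture('side')
a=cv2.resize(im[130:220,270:380,::-1],None,fx=3.5,fy=3.5,interpolation=2)
b=cv2.resize(im2[150:240,235:345,::-1],None,fx=3.5,fy=3.5,interpolation=2)
cv2.imwrite('pics/m8.png',np.hstack([a,b]))
for n in ['small_cap_center','small_caddy_rim']: pp(n)
for z in (.092,.058):print((wproj([.6235,.01,z])-[270,130])*3.5)
```

```text
[0.6232 0.0101 0.4038] 16.525 1.0016518725892238
small_cap_center wrist 0.69 [0.6234 0.0087 0.0733] [327. 188.]
[199.8238 212.8784]
[199.2946 186.8808]
```

View pics/m8.png

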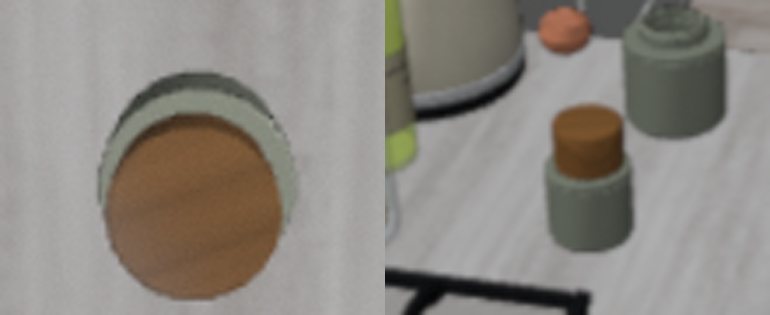

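The small cap is on, flush on the shoulder, with the cap centre at crop (194,212) and the shoulder ring centre at (198,187), about 1 mm off. Next is the middle cap.

Request:
{"fn": "move_arm", "kwargs": {"plan": [[[0,21.4,-19.15,0,0,0,0],[0,21.4,-19.15,0,0,0,0],[0,21.4,-19.15,0,0,0,0],[0,21.4,-19.15,0,0,0,0],[0,21.4,-19.15,0,0,0,0]]]}}

```text
time: 17.35
tcp_pos: [0.4297, 0.2256, 0.4034]
ee_rot: [[-0.002, 1.0, -0.002], [1.0, 0.002, -0.0], [-0.0, -0.002, -1.0]]
force: [1.4, -0.0, -0.7]
finger_gap: 0.999
grip_force: 0.0
```

Request:
{"fn": "move_arm", "kwargs": {"plan": [[[0,0,0,0,0,0,0],[0,0,0,0,0,0,0],[0,0,0,0,0,0,0],[0,0,0,0,0,0,0],[0,0,0,0,0,0,0]]]}}

```text
time: 17.98
tcp_pos: [0.4325, 0.2235, 0.4041]
ee_rot: [[0.001, 1.0, -0.0], [1.0, -0.001, -0.0], [-0.0, -0.0, -1.0]]
force: [0.5, -0.5, -0.4]
finger_gap: 1.0
grip_force: 0.0
```

Run:
```python
from h import *
s=sense(); print(s['tcp_pos'],s['time'],s['finger_gap'])
im=save('wrist','w9')
def ov(o,w,circles):
    c=cv2.resize(im[o[1]:o[1]+w[1],o[0]:o[0]+w[0],::-1],None,fx=3.5,fy=3.5,interpolation=2).copy()
    for x,y,z,r in circles:
        for a in np.linspace(0,6.28,24):
            p=(wproj([x+r*np.cos(a),y+r*np.sin(a),z])-o)*3.5; cv2.circle(c,tuple(int(v) for v in p),1,(0,255,0),-1)
    return c
a=ov((260,125),(115,110),[(.432,.2235,.077,.0295),(.432,.2235,.043,.034)])
b=ov((265,270),(115,110),[(.4245,.0105,.078,.021),(.4245,.0105,.066,.036)])
cv2.imwrite('pics/m9.png',np.hstack([a,b]))
pp('middle_cap_center');pp('middle_caddy_rim')
capture('scene');capture('side')
for c in('scene','side'):
  pp('middle_caddy_rim',c,1);pp('large_caddy_rim',c,1)
```

```text
[0.4325 0.2235 0.4041] 17.975 1.0002282680955443
middle_cap_center wrist 0.82 [0.433  0.2205 0.0581] [326. 186.]
middle_caddy_rim wrist 0.78 [0.4267 0.0108 0.0764] [321. 347.]
middle_caddy_rim scene 0.73 [0.4232 0.0087 0.0734] [376. 222.]
large_caddy_rim scene 0.66 [ 0.6067 -0.1689  0.0857] [365. 139.]
middle_caddy_rim side 0.92 [0.4289 0.007  0.0807] [372. 196.]
large_caddy_rim side 0.58 [ 0.6068 -0.1686  0.0843] [317. 155.]
```

View pics/m9.png

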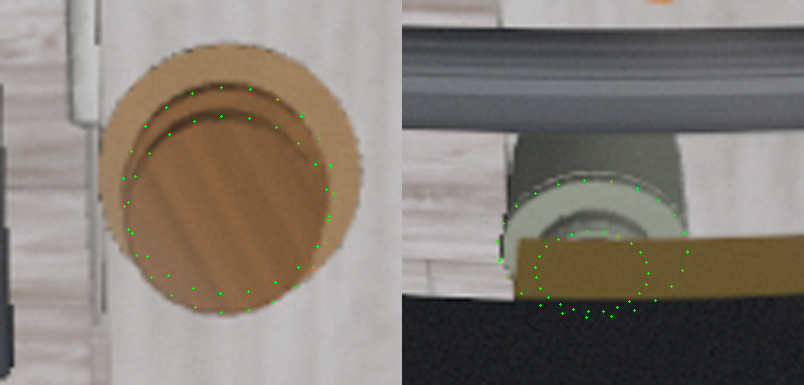

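Left half: the overlay matches the middle cap top, centred near (226,212), to under 1 mm. Right half: the middle caddy is partly hidden, so I'll check it from above. Grasping the middle cap.

Request:
{"fn": "move_arm", "kwargs": {"plan": [[[0,0,0,6,0,0,0],[0,0,0,12,0,0,0],[0,0,0,16,0,0,0],[0,0,0,17,0,0,0],[0,0,0,17,0,0,0]]]}}

```text
time: 19.05
tcp_pos: [0.4324, 0.2241, 0.2346]
ee_rot: [[-0.0, 1.0, -0.0], [1.0, 0.0, -0.0], [-0.0, -0.0, -1.0]]
force: [-0.5, -0.1, -0.2]
finger_gap: 1.0
grip_force: 0.0
```

Request:
{"fn": "move_arm", "kwargs": {"plan": [[[255,0,0,0,0,0,0],[255,0,0,0,0,0,0],[255,0,0,0,0,0,0],[255,0,0,0,0,0,0],[255,0,0,0,0,0,0]]]}}

```text
time: 19.68
tcp_pos: [0.4321, 0.2241, 0.2347]
ee_rot: [[0.0, 1.0, 0.001], [1.0, -0.0, 0.0], [0.0, 0.001, -1.0]]
force: [-0.6, -0.5, 4.5]
finger_gap: 0.628
grip_force: 20.0
```

Request:
{"fn": "move_arm", "kwargs": {"plan": [[[255,0,0,0,0,0,0],[255,0,0,-3,0,0,0],[255,0,0,-9,0,0,0],[255,0,0,-15,0,0,0],[255,0,0,-17,0,0,0]]]}}

```text
time: 20.3
tcp_pos: [0.4325, 0.2242, 0.4081]
ee_rot: [[-0.0, 1.0, 0.006], [1.0, 0.0, 0.002], [0.002, 0.006, -1.0]]
force: [0.3, 0.4, -1.9]
finger_gap: 0.628
grip_force: 20.0
```

Request:
{"fn": "move_arm", "kwargs": {"plan": [[[255,-21.4,-0.7,0,0,0,0],[255,-21.4,-0.7,0,0,0,0],[255,-21.4,-0.7,0,0,0,0],[255,-21.4,-0.7,0,0,0,0],[255,-21.4,-0.7,0,0,0,0]]]}}

```text
time: 20.92
tcp_pos: [0.4249, 0.0085, 0.404]
ee_rot: [[0.004, 1.0, -0.001], [1.0, -0.004, 0.0], [0.0, -0.001, -1.0]]
force: [1.3, -0.4, -1.2]
finger_gap: 0.624
grip_force: 20.0
```

Request:
{"fn": "move_arm", "kwargs": {"plan": [[[255,0,0,0,0,0,0],[255,0,0,0,0,0,0],[255,0,0,0,0,0,0],[255,0,0,0,0,0,0]]]}}

```text
time: 21.42
tcp_pos: [0.425, 0.0106, 0.4042]
ee_rot: [[-0.001, 1.0, -0.0], [1.0, 0.001, 0.0], [0.0, -0.0, -1.0]]
force: [0.6, -0.3, -0.1]
finger_gap: 0.628
grip_force: 20.0
```

```bash
cat >> h.py <<'E'
def ov(im,o,w,circles,f=wproj,k=3.5):
    c=cv2.resize(im[o[1]:o[1]+w[1],o[0]:o[0]+w[0],::-1],None,fx=k,fy=k,interpolation=2).copy()
    for x,y,z,r in circles:
        for a in np.linspace(0,6.28,24):
            p=(f([x+r*np.cos(a),y+r*np.sin(a),z])-o)*k; cv2.circle(c,tuple(int(v) for v in p),1,(0,0,255),-1)
    return c
E
python3 - <<'E'
from h import *
s=sense(); print(s['tcp_pos'],s['time'],s['finger_gap'])
im=save('wrist','w10')
t=s['tcp_pos']
cv2.imwrite('pics/m10.png',ov(im,(230,120),(200,160),[(.425,.010,.078,.021),(.425,.010,.066,.036),(t[0],t[1],t[2]-.157,.0295)]))
pp('middle_caddy_rim')
E
```

```text
[0.425  0.0106 0.4042] 21.425 0.6278144809402141
middle_caddy_rim wrist 0.63 [0.4246 0.0132 0.0791] [325. 184.]
```

View pics/m10.png

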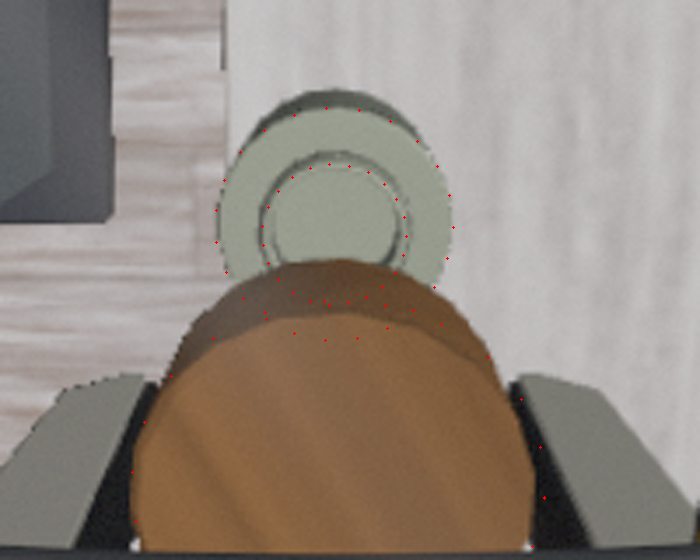

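The caddy ring is centred near crop (335,223) and matches (0.425,0.010). The held cap is centred and level. Lowering.

Request:
{"fn": "move_arm", "kwargs": {"plan": [[[255,0,0,5,0,0,0],[255,0,0,10,0,0,0],[255,0,0,12.5,0,0,0],[255,0,0,13,0,0,0],[255,0,0,13,0,0,0]]]}}

```text
time: 22.15
tcp_pos: [0.4254, 0.01, 0.2748]
ee_rot: [[-0.0, 1.0, 0.001], [1.0, 0.0, -0.0], [-0.0, 0.001, -1.0]]
force: [-0.2, 0.5, -0.3]
finger_gap: 0.624
grip_force: 20.0
```

Request:
{"fn": "move_arm", "kwargs": {"plan": [[[255,0,0,0.4,0,0,0],[255,0,0,0.8,0,0,0],[255,0,0,1.1,0,0,0],[255,0,0,1.3,0,0,0],[255,0,0,1.3,0,0,0]]]}}

```text
time: 22.78
tcp_pos: [0.4251, 0.0101, 0.2612]
ee_rot: [[0.0, 1.0, 0.0], [1.0, -0.0, 0.0], [0.0, 0.0, -1.0]]
force: [0.4, 0.6, 0.5]
finger_gap: 0.631
grip_force: 20.0
```

Request:
{"fn": "move_arm", "kwargs": {"plan": [[[255,0,0,0.1,0,0,0],[255,0,0,0.2,0,0,0],[255,0,0,0.3,0,0,0],[255,0,0,0.35,0,0,0],[255,0,0,0.35,0,0,0]]]}}

```text
time: 23.4
tcp_pos: [0.4251, 0.01, 0.2579]
ee_rot: [[-0.0, 1.0, 0.0], [1.0, 0.0, -0.0], [-0.0, 0.0, -1.0]]
force: [0.3, 2.6, 1.8]
finger_gap: 0.626
grip_force: 20.0
```

Request:
{"fn": "move_arm", "kwargs": {"plan": [[[180,0,0,0,0,0,0],[60,0,0,0,0,0,0],[0,0,0,0,0,0,0],[0,0,0,0,0,0,0],[0,0,0,-4,0,0,0]]]}}

```text
time: 24.02
tcp_pos: [0.4238, 0.0102, 0.296]
ee_rot: [[0.0, 1.0, -0.007], [1.0, -0.0, 0.001], [0.001, -0.007, -1.0]]
force: [0.0, 0.5, -1.0]
finger_gap: 0.983
grip_force: 0.0
```

Request:
{"fn": "move_arm", "kwargs": {"plan": [[[0,0,0,-6,0,0,0],[0,0,0,-10.7,0,0,0],[0,0,0,-10.7,0,0,0],[0,0,0,-10.7,0,0,0]]]}}

```text
time: 24.52
tcp_pos: [0.4246, 0.0101, 0.404]
ee_rot: [[-0.0, 1.0, -0.001], [1.0, 0.0, 0.0], [0.0, -0.001, -1.0]]
force: [0.2, 0.4, -0.6]
finger_gap: 1.003
grip_force: 0.0
```

Run:
```python
from h import *
s=sense(); print(s['tcp_pos'],s['time'],s['finger_gap'])
im=save('wrist','w11')
a=ov(im,(265,130),(115,100),[(.425,.010,.1,.0295),(.425,.010,.066,.036)])
im=capture('side'); b=ov(im,(320,160),(115,100),[])
cv2.imwrite('pics/m11.png',np.hstack([a,b]))
pp('middle_cap_center')
```

```text
[0.4246 0.0101 0.404 ] 24.525 1.0034967987290109
middle_cap_center wrist 0.77 [0.4272 0.0063 0.0816] [329. 192.]
```

View pics/m11.png

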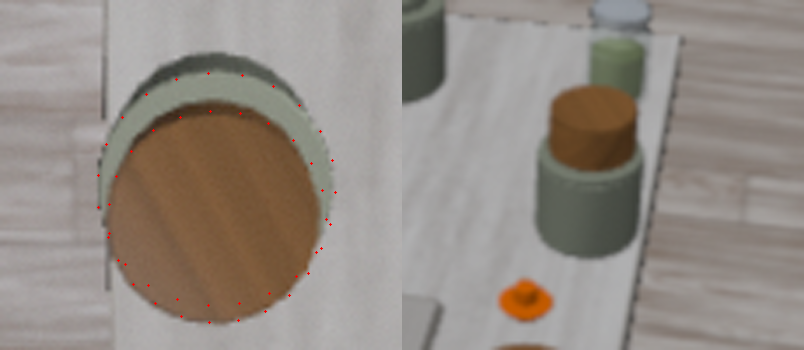

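Request:
{"fn": "move_arm", "kwargs": {"plan": [[[0,21.4,0.7,0,0,0,0],[0,21.4,0.7,0,0,0,0],[0,21.4,0.7,0,0,0,0],[0,21.4,0.7,0,0,0,0],[0,21.4,0.7,0,0,0,0]]]}}

```text
time: 25.3
tcp_pos: [0.4316, 0.2256, 0.4032]
ee_rot: [[-0.004, 1.0, -0.003], [1.0, 0.004, -0.001], [-0.001, -0.003, -1.0]]
force: [0.8, -0.5, 0.3]
finger_gap: 0.998
grip_force: 0.0
```

Request:
{"fn": "move_arm", "kwargs": {"plan": [[[0,0,0,0,0,0,0],[0,0,0,0,0,0,0],[0,0,0,0,0,0,0],[0,0,0,0,0,0,0],[0,0,0,0,0,0,0]]]}}

```text
time: 25.92
tcp_pos: [0.4321, 0.2237, 0.4048]
ee_rot: [[0.001, 1.0, 0.0], [1.0, -0.001, 0.0], [0.0, 0.0, -1.0]]
force: [0.3, 0.8, -0.2]
finger_gap: 1.001
grip_force: 0.0
```

Run:
```python
from h import *
s=sense(); print(s['tcp_pos'],s['time'],s['finger_gap'])
im=save('wrist','w12')
cv2.imwrite('pics/m12.png',ov(im,(260,110),(115,120),[(.432,.2235,.043,.034),(.432,.2235,.009,.047)]))
pp('large_cap_center')
```

```text
[0.4321 0.2237 0.4048] 25.925 1.0009259109505468
large_cap_center wrist 0.94 [0.436  0.2231 0.0305] [329. 178.]
```

View pics/m12.png

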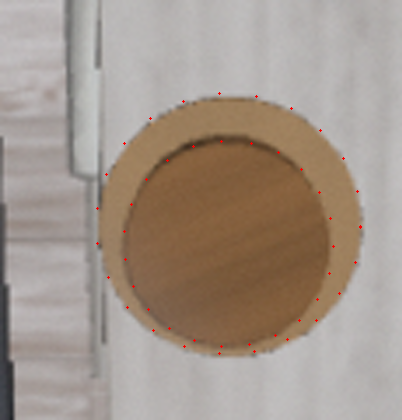

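In the first pair, the middle cap is seated flush and matches the overlay, centred near (214,212). In the last picture, the large cap matches its overlay, centred near (226,241). That was my 14th picture, so I continue on numbers only. Grasping the large cap.

Request:
{"fn": "move_arm", "kwargs": {"plan": [[[0,0,0,6,0,0,0],[0,0,0,12,0,0,0],[0,0,0,18,0,0,0],[0,0,0,20.4,0,0,0],[0,0,0,20.4,0,0,0]]]}}

```text
time: 26.65
tcp_pos: [0.4313, 0.2239, 0.1991]
ee_rot: [[-0.0, 1.0, -0.004], [1.0, 0.0, -0.001], [-0.001, -0.004, -1.0]]
force: [0.2, -0.7, 0.7]
finger_gap: 1.002
grip_force: 0.0
```

Request:
{"fn": "move_arm", "kwargs": {"plan": [[[255,0,0,0,0,0,0],[255,0,0,0,0,0,0],[255,0,0,0,0,0,0],[255,0,0,0,0,0,0],[255,0,0,0,0,0,0]]]}}

```text
time: 27.28
tcp_pos: [0.4324, 0.2242, 0.2018]
ee_rot: [[-0.0, 1.0, 0.002], [1.0, 0.0, 0.001], [0.001, 0.002, -1.0]]
force: [-1.5, 0.0, 7.2]
finger_gap: 0.721
grip_force: 20.0
```

Request:
{"fn": "move_arm", "kwargs": {"plan": [[[255,0,0,-3,0,0,0],[255,0,0,-9,0,0,0],[255,0,0,-15,0,0,0],[255,0,0,-20.4,0,0,0],[255,0,0,-20.4,0,0,0]]]}}

```text
time: 27.9
tcp_pos: [0.4328, 0.2243, 0.4096]
ee_rot: [[-0.0, 1.0, 0.01], [1.0, 0.0, 0.003], [0.003, 0.01, -1.0]]
force: [0.3, -0.3, -0.9]
finger_gap: 0.723
grip_force: 20.0
```

Run:
```python
from h import *
s=sense(); print(s['tcp_pos'],s['time'],s['finger_gap'])
def satz(cam,px,z):
    c=camera_params(cam);P=c['pose'];f=200/np.tan(np.radians(c['vertical_fov'])/2)
    v=P[:3,:3]@np.array([(px[0]-c['cx'])/f,-(px[1]-c['cy'])/f,-1]);o=P[:3,3];return o+v*(z-o[2])/v[2]
print('kettle near base',satz('scene',(320,133),0),satz('scene',(293,120),0),satz('scene',(340,128),0))
for z in(.15,.2,.25):print('kettle top',z,satz('scene',(305,55),z))
im=capture('side'); cv2.imwrite('pics/d13.png',im[:,:,::-1])
```

```text
[0.4328 0.2243 0.4096] 27.9 0.7225509196653538
kettle near base [ 0.7693 -0.1747  0.    ] [ 0.8649 -0.16    0.    ] [ 0.7428 -0.2306  0.    ]
kettle top 0.15 [ 0.9094 -0.2584  0.15  ]
kettle top 0.2 [ 0.8533 -0.2037  0.2   ]
kettle top 0.25 [ 0.7972 -0.1491  0.25  ]
```

Run:
```python
from h import *
def satz(cam,px,z):
    c=camera_params(cam);P=c['pose'];f=200/np.tan(np.radians(c['vertical_fov'])/2)
    v=P[:3,:3]@np.array([(px[0]-c['cx'])/f,-(px[1]-c['cy'])/f,-1]);o=P[:3,3];return o+v*(z-o[2])/v[2]
for z in(.1,.15,.2,.25):
    q=satz('side',(275,115),z); print('spout',q,proj('scene',q).round())
```

```text
spout [ 0.7951 -0.3823  0.1   ] [363.  69.]
spout [ 0.7523 -0.2637  0.15  ] [348.  78.]
spout [ 0.7095 -0.1452  0.2   ] [330.  88.]
spout [ 0.6667 -0.0266  0.25  ] [308. 102.]
```

The kettle's spout may reach to within a few cm of the gripper body, so I turn the gripper a quarter turn on the way to the large caddy.

Request:
{"fn": "move_arm", "kwargs": {"plan": [[[255,-22,11,0,0,0,-0.8],[255,-22,11,0,0,0,-0.8],[255,-22,11,0,0,0,-0.8],[255,-22,11,0,0,0,-0.8],[255,-22,11,0,0,0,-0.8]]]}}

```text
time: 28.58
tcp_pos: [0.5427, 0.0009, 0.402]
ee_rot: [[-0.718, 0.696, -0.004], [0.696, 0.718, 0.0], [0.003, -0.003, -1.0]]
force: [-0.2, 0.8, -0.6]
finger_gap: 0.724
grip_force: 20.0
```

Request:
{"fn": "move_arm", "kwargs": {"plan": [[[255,-18.7,-5.9,0,0,0,-0.771],[255,-18.7,-5.9,0,0,0,-0.771],[255,-18.7,-5.9,0,0,0,-0.771],[255,-18.7,-5.9,0,0,0,-0.771],[255,-18.7,-5.9,0,0,0,-0.771]]]}}

```text
time: 29.2
tcp_pos: [0.6349, -0.1697, 0.4015]
ee_rot: [[-1.0, 0.002, -0.005], [0.002, 1.0, 0.002], [0.005, 0.002, -1.0]]
force: [-0.7, 0.8, -0.0]
finger_gap: 0.724
grip_force: 20.0
```

Request:
{"fn": "move_arm", "kwargs": {"plan": [[[255,0,0,0,0,0,0],[255,0,0,0,0,0,0],[255,0,0,0,0,0,0],[255,0,0,0,0,0,0],[255,0,0,0,0,0,0]]]}}

```text
time: 29.82
tcp_pos: [0.635, -0.1684, 0.405]
ee_rot: [[-1.0, -0.0, 0.0], [-0.0, 1.0, -0.0], [-0.0, -0.0, -1.0]]
force: [-0.5, -0.0, -0.7]
finger_gap: 0.72
grip_force: 20.0
```

```bash
cat > fit.py <<'E'
from h import *
def fit(im,x0,y0,circles,w=.008):
    g=cv2.GaussianBlur(im.mean(2).astype(np.float32),(3,3),0)
    G=np.hypot(cv2.Sobel(g,5,1,0),cv2.Sobel(g,5,0,1)); a=np.radians(np.arange(0,360,4)); out=[]
    for dx in np.arange(-w,w+1e-6,.0005):
        for dy in np.arange(-w,w+1e-6,.0005):
            P=np.array([wproj([x0+dx+r*np.cos(t),y0+dy+r*np.sin(t),z]) for z,r in circles for t in a],np.float32)
            v=cv2.remap(G,P[:,0].copy(),P[:,1].copy(),1)
            out.append((np.minimum(v,100).mean(),x0+dx,y0+dy))
    out.sort(reverse=True); return np.array(out[:8])
E
sed -i 's/^def wproj(p):/_c=None\ndef wproj(p):\n    global _c\n    if _c is None: _c=(camera_params("wrist"),sense())/; ' h.py
python3 - <<'E'
s=open('h.py').read(); i=s.index('_c is None')
j=s.index("c=camera_params('wrist'); s=sense(); f=",i)
s=s[:j]+s[j:].replace("c=camera_params('wrist'); s=sense(); f=","c,s=_c; f=",1); open('h.py','w').write(s)
E
python3 - <<'E'
from fit import *
s=sense(); print(s['tcp_pos'],s['ee_rot'],s['time'],s['finger_gap'])
im=save('wrist','w14'); pp('large_caddy_rim')
print(wproj([.605,-.169,.086]))
print(fit(im,.605,-.169,[(.074,.041)]));print(fit(im,.605,-.169,[(.086,.0255)]));print(fit(im,.605,-.169,[(.074,.041),(.086,.0255)]))
E
```

```text
[ 0.635  -0.1684  0.405 ] [[-1.     -0.0002  0.0003]
 [-0.0002  1.     -0.0001]
 [-0.0003 -0.0001 -1.    ]] 29.825 0.7201767549265284
large_caddy_rim wrist 0.93 [ 0.6054 -0.1633  0.0878] [330. 161.]
large_caddy_rim wrist 0.51 [ 0.4275 -0.1739  0.0403] [320.   1.]
[323.7326 159.9397]
[[77.799   0.603  -0.1635]
 [77.7172  0.6025 -0.1635]
 [77.1005  0.6025 -0.164 ]
 [76.902   0.603  -0.164 ]
 [76.7037  0.6035 -0.1635]
 [75.3285  0.6035 -0.164 ]
 [73.8254  0.603  -0.163 ]
 [73.7351  0.602  -0.164 ]]
[[86.7875  0.6    -0.164 ]
 [86.3077  0.6    -0.1645]
 [85.9861  0.6    -0.1635]
 [85.3696  0.6005 -0.164 ]
 [84.6724  0.6005 -0.1645]
 [84.569   0.6005 -0.163 ]
 [84.3415  0.6005 -0.165 ]
 [83.926   0.6    -0.163 ]]
[[69.5079  0.602  -0.1645]
 [69.5063  0.6025 -0.1645]
 [69.4491  0.603  -0.165 ]
 [69.4243  0.6015 -0.164 ]
 [69.1122  0.603  -0.1645]
 [68.767   0.6035 -0.1635]
 [68.7479  0.6025 -0.165 ]
 [68.7372  0.603  -0.1635]]
```

The wrist fit gives y ≈ -0.164, while the static networks gave about -0.168. I'll cross-check with the stored clear pictures, using the known small and middle caddies as a reference, and with a second wrist view from straight above.

Request:
{"fn": "move_arm", "kwargs": {"plan": [[[255,3.2,0.35,0,0,0,0],[255,3.2,0.35,0,0,0,0],[255,3.2,0.35,0,0,0,0],[255,3.2,0.35,0,0,0,0],[255,3.2,0.35,0,0,0,0]]]}}

```text
time: 30.55
tcp_pos: [0.6035, -0.1652, 0.4046]
ee_rot: [[-1.0, -0.0, 0.0], [-0.0, 1.0, 0.0], [-0.0, 0.0, -1.0]]
force: [0.1, -0.1, 0.0]
finger_gap: 0.722
grip_force: 20.0
```

```bash
sed -i 's/circles,w=.008):/circles,w=.008,f=wproj,A=(0,360)):/; s/np.arange(0,360,4)/np.arange(*A,4)/; s/np.array(\[wproj(/np.array([f(/' fit.py
python3 - <<'E'
from fit import *
s=sense(); print(s['tcp_pos'],s['time'])
im=save('wrist','w15'); pp('large_caddy_rim')
print('wrist',fit(im,.603,-.165,[(.074,.041)])[:3], fit(im,.603,-.165,[(0.,.041)],A=(90,270))[:3])
fs=lambda p:proj('side',p); fc=lambda p:proj('scene',p)
d=cv2.imread('pics/d0.png')[:,:,::-1]; e=cv2.imread('pics/d13.png')[:,:,::-1]; g=cv2.imread('pics/s0.png')[:,:,::-1]
# base front arc seen from side camera (camera at +y, x~.33)
for nm,i,x,y,h,r in(('small d0',d,.624,.01,.058,.031),('mid d0',d,.425,.01,.066,.036),('large d13',e,.604,-.166,.074,.041)):
    print(nm,fit(i,x,y,[(h,r)],f=fs)[0],fit(i,x,y,[(0.,r)],f=fs,A=(10,210))[0])
for nm,i,x,y,h,r in(('small s0',g,.624,.01,.058,.031),('mid s0',g,.425,.01,.066,.036),('large s0',g,.604,-.166,.074,.041)):
    print(nm,fit(i,x,y,[(h,r)],f=fc)[0],fit(i,x,y,[(0.,r)],f=fc,A=(40,240))[0])
E
```

```text
[ 0.6035 -0.1652  0.4046] 30.55
large_caddy_rim wrist 0.73 [ 0.6062 -0.1639  0.0881] [325. 193.]
wrist [[61.7156  0.6025 -0.1635]
 [60.9828  0.603  -0.1635]
 [60.7271  0.6025 -0.163 ]] [[84.0605  0.602  -0.164 ]
 [83.7314  0.602  -0.1645]
 [83.5534  0.6025 -0.165 ]]Traceback (most recent call last):
  File "<stdin>", line 9, in <module>
  File "fit.py", line 7, in fit
    P=np.array([f([x0+dx+r*np.cos(t),y0+dy+r*np.sin(t),z]) for z,r in circles for t in a],np.float32)
                ~^^^^^^^^^^^^^^^^^^^^^^^^^^^^^^^^^^^^^^^^^
  File "<stdin>", line 5, in <lambda>
  File "h.py", line 7, in proj
    c=camera_params(cam); T=np.linalg.inv(c['pose']); q=T[:3,:3]@np.array(p)+T[:3,3]
ValueError: time passes only in moves, steps and waits
```

```bash
sed -i '0,/    c=camera_params(cam); T=/s//    c=_cp(cam); T=/' h.py; sed -i '3a import functools\n@functools.cache\ndef _cp(cam): return camera_params(cam)' h.py
python3 - <<'E'
from fit import *
fs=lambda p:proj('side',p); fc=lambda p:proj('scene',p)
d=cv2.imread('pics/d0.png')[:,:,::-1]; e=cv2.imread('pics/d13.png')[:,:,::-1]; g=cv2.imread('pics/s0.png')[:,:,::-1]
for nm,i,x,y,h,r in(('small d0',d,.624,.01,.058,.031),('mid d0',d,.425,.01,.066,.036),('large d13',e,.604,-.166,.074,.041)):
    print(nm,fit(i,x,y,[(h,r)],f=fs)[0],fit(i,x,y,[(0.,r)],f=fs,A=(10,210))[0])
for nm,i,x,y,h,r in(('small s0',g,.624,.01,.058,.031),('mid s0',g,.425,.01,.066,.036),('large s0',g,.604,-.166,.074,.041)):
    print(nm,fit(i,x,y,[(h,r)],f=fc)[0],fit(i,x,y,[(0.,r)],f=fc,A=(40,240))[0])
E
```

```text
small d0 [91.3889  0.6245  0.0125] [100.      0.63    0.003]
mid d0 [89.2006  0.426   0.0135] [100.       0.4275   0.0035]
large d13 [62.8937  0.596  -0.1735] [98.7557  0.612  -0.165 ]
small s0 [97.5094  0.625   0.0095] [100.       0.632    0.0055]
mid s0 [98.666   0.4255  0.011 ] [100.      0.429   0.004]
large s0 [83.3212  0.604  -0.1625] [100.       0.611   -0.1715]
```

The scene fit gives (0.604,-0.163) and the wrist fit (0.6027,-0.1637), so they agree. Aligning to that and lowering in stages.

Request:
{"fn": "move_arm", "kwargs": {"plan": [[[255,0,0.15,5,0,0,0],[255,0,0.15,9,0,0,0],[255,0,0.15,11.5,0,0,0],[255,0,0.15,12,0,0,0],[255,0,0.15,12,0,0,0]]]}}

```text
time: 31.28
tcp_pos: [0.6034, -0.1637, 0.2852]
ee_rot: [[-1.0, -0.0, 0.0], [-0.0, 1.0, -0.0], [-0.0, -0.0, -1.0]]
force: [0.6, -0.5, -0.8]
finger_gap: 0.726
grip_force: 20.0
```

Request:
{"fn": "move_arm", "kwargs": {"plan": [[[255,0,0,0.3,0,0,0],[255,0,0,0.6,0,0,0],[255,0,0,0.9,0,0,0],[255,0,0,1.1,0,0,0],[255,0,0,1.1,0,0,0]]]}}

```text
time: 31.9
tcp_pos: [0.603, -0.1636, 0.2735]
ee_rot: [[-1.0, -0.0, -0.0], [-0.0, 1.0, 0.0], [0.0, 0.0, -1.0]]
force: [-0.0, -0.3, -0.6]
finger_gap: 0.722
grip_force: 20.0
```

Request:
{"fn": "move_arm", "kwargs": {"plan": [[[255,0,0,0.3,0,0,0],[255,0,0,0.5,0,0,0],[255,0,0,0.65,0,0,0],[255,0,0,0.75,0,0,0],[255,0,0,0.75,0,0,0]]]}}

```text
time: 32.52
tcp_pos: [0.603, -0.1636, 0.2669]
ee_rot: [[-1.0, -0.0, 0.0], [-0.0, 1.0, -0.0], [-0.0, -0.0, -1.0]]
force: [-2.8, 1.7, 4.3]
finger_gap: 0.724
grip_force: 20.0
```

Request:
{"fn": "move_arm", "kwargs": {"plan": [[[180,0,0,0,0,0,0],[60,0,0,0,0,0,0],[0,0,0,0,0,0,0],[0,0,0,0,0,0,0],[0,0,0,-4,0,0,0]]]}}

```text
time: 33.15
tcp_pos: [0.602, -0.1632, 0.303]
ee_rot: [[-1.0, -0.0, -0.007], [-0.0, 1.0, 0.003], [0.007, 0.003, -1.0]]
force: [0.9, -0.5, -0.2]
finger_gap: 0.991
grip_force: 0.0
```

Request:
{"fn": "move_arm", "kwargs": {"plan": [[[0,0,0,-6,0,0,0],[0,0,0,-10,0,0,0],[0,0,0,-10,0,0,0],[0,0,0,-10,0,0,0],[0,0,0,-10,0,0,0]]]}}

```text
time: 33.78
tcp_pos: [0.6027, -0.1635, 0.4042]
ee_rot: [[-1.0, -0.0, -0.003], [-0.0, 1.0, 0.002], [0.003, 0.002, -1.0]]
force: [0.3, 0.1, -0.2]
finger_gap: 0.999
grip_force: 0.0
```

Run:
```python
from fit import *
s=sense(); print(s['tcp_pos'],s['time'],s['finger_gap'])
im=save('wrist','w16'); pp('large_cap_center'); pp('large_caddy_rim')
for z in (.1,.108,.116): print('top',z,fit(im,.603,-.164,[(z,.034)])[0])
print('shoulder',fit(im,.603,-.164,[(.074,.041)],A=(100,260))[:2])
save('scene','s16'); pp('large_cap_center','scene');pp('small_cap_center','scene');pp('middle_cap_center','scene');pp('spice_jar_center','scene')
```

```text
[ 0.6027 -0.1635  0.4042] 33.775 0.9991965750955771
large_cap_center wrist 0.73 [ 0.6073 -0.1647  0.0943] [323. 197.]
top 0.1 [88.4298  0.605  -0.164 ]
top 0.108 [94.8699  0.6015 -0.1635]
top 0.116 [90.6808  0.6    -0.1635]
shoulder [[98.1983  0.6035 -0.1635]
 [96.8222  0.603  -0.1635]]
large_cap_center scene 0.81 [ 0.6029 -0.1628  0.0931] [364. 139.]
small_cap_center scene 0.63 [0.6232 0.0116 0.0744] [310. 176.]
middle_cap_center scene 0.58 [ 0.6031 -0.1645  0.0911] [365. 139.]
spice_jar_center scene 0.82 [ 0.4267 -0.1741  0.0407] [420. 186.]
```

The large cap's top ring fits best at z = 0.108, the seated height, and is centred within 2 mm of its shoulder. Everything is released and the arm is clear, so I'm handing in.

```bash
python3 -c "
from bench import *
print(close_job())"
```

```text
the job is handed in; nothing more can be done
None
```

I closed all three caddies, with the steel inner lid under the small cap, and handed the job in at about 34 s; every cap looked seated and centred to about 2 mm, but no verdict was returned.

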